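# Make up the tea tin and the snack tin

### The arm

A 6-joint arm with a two-finger parallel gripper is mounted at the origin on a cart in front of the work surface, level with it; the furniture and walls round the work are solid. World frame = base frame: x ahead of the robot, y to its left, z up, the work surface at z = 0. Lengths are in m, angles in degrees, forces in N, time in s.
With the tool pointing down it reaches from about 0.3 to 0.75 m from the base axis. Payload 8.5 kg.
Tool frame: the origin (TCP) lies at the very end of the fingers, on their centre line; the grasp point (between the pads) lies robot.tcp_to_grasp behind it (robot.tcp_to_grasp is the distance from the TCP to the grasp point, in m); z points along the fingers, y is the line along which they close (so a half turn about z gives the same grasp; the last joint's range is limited). The gripper opens to 85 mm and grips with 20 to 120 N. Pads are 22 mm wide; open, the fingers measure 114 mm over their backs; the gripper's body (76 mm by 85 mm) begins 54 mm behind the grasp point. The pads swing forward as they close: fully open they stand 13 mm farther back than shut.
Start: joints at [-87.966, 21.807, 74.336, -0, 83.858, -12.336], TCP at [0.136, -0.533, 0.231] pointing down, gripper open.
Joint ranges: [-178.18, 178.18], [-50.72, 133.34], [12.68, 142.11], [-81.47, 261.47], [9.98, 163.14], [-165.26, 165.26]. Speed limits (degrees/s): [136.94, 136.94, 180, 180, 180, 180].

### API

Orientations are given as [roll, pitch, yaw] about the fixed x, y, z axes, in that order (R = Rz(yaw) Ry(pitch) Rx(roll)).
In Python, from cell import robot, eyes gives the robot as it stands. The module is installed in compiled form; this text tells all that it offers.
- The arm moves only by the shell command python3 -m handwheel [OPENING], which reads ROWS from standard input. ROWS is a JSON object with one list for each field, all of the same length, 1 to 20, a row being the entries at one place: dx, dy, dz (the shift in normalised numbers (1 is 0.8 m)), turn (a turn about the tool's z in parts of the range, where 1.0 means 45 degrees); each row shifts and turns the commanded pose from where the row before left it, along the tool's axes as they then stand; what a row does not reach is not made up. A row lasts 1/12 s, in which the tool goes at most 0.0417 m and 7.16 degrees, less where a joint would pass 70% of its speed; a pose out of reach is approached as far as the arm can. OPENING is the opening from 0.0 (shut) to 1.0 (fully open), set as the command begins (- or left out keeps the last). The fingers move at their own pace and stop on an object; the grip force is fixed at half the most. Time passes only in rows, so rows that do not move let the fingers close. It prints the time, the measured TCP pose, the force, the opening and the grip force at its end. A shift or turn number past 1, either way, is cut back to 1. Input that does not fit is refused with a message, and nothing moves.
- robot.get_state(): the state, without advancing time (a new reading comes with each control period).
- eyes.read_camera(name): name is "scene" or "side" or "wrist"; returns a dict with "color" (384x512x3 uint8, blue, green, red), "fx", "fy", "cx", "cy" (pixels), "k1" (the pictures are not rectified: a ray, as slopes to the right and down, at radius r is drawn at 1 + k1 r^2 times it, then the intrinsics apply), "camera_from_world" (4x4, takes a point from world to camera coordinates). Camera axes: x right, y up, looking along -z (the intrinsics and any distortion apply to the point x, -y, -z); pixel columns grow to the right and rows downward; lengths in m; the calibration is good to about 2 mm. A picture is of the moment at which its call begins. There is no depth.
- robot.sign_off(): hands the job in; it is judged then, once.
The state is a dict: "clock": time; "joints": joint angles; "qvel": joint speeds; "joint_torque": joint torques, N m; "tcp_pos": TCP position; "eef_rot": TCP orientation; "wrist_force": force on the tool from outside, world axes, zero at the start; "ft_torque": the same for the moment, N m; "width": opening from 0.0 (shut) to 1.0 (fully open); "grip_force": force on a finger pad.
Only numpy, scipy, OpenCV 4.12 (cv2) and the standard library are available. Lean on these libraries where they do the work, as an engineer would, in place of code of your own. Each camera call takes 0.05 s, during which the arm holds its last target. There are 200 camera calls.

### The job

Make up the two kits in the hinged tins, one thing to a compartment. Into the tea tin, which already holds tea sachets in its narrow compartment, put the cork-lidded honey pot, upright, and the lemon in its two free compartments; into the snack tin, with two compartments, put the mandarin and the flat pocket tin, lying flat (either way round in both). Then shut both lids fully, and leave the lime and the egg timer where they are.

Things in the scene. Friction and masses are not known exactly. Their poses are not given: they have to be found in the camera images.
- tea_tin: Open metal tin with three compartments, fixed: 106 (x) by 220 (y) mm, 28 high, walls and floor 4. Origin: centre of underside; x to the back (hinge), y to its left seen from the front. Dividers' top at z 20 mm. Free compartments, each 98 (x) by 84 (y): centres (0, 24) and (0, -64) mm. Narrow one at y 70 to 106, with fixed upright paper tea sachets from y 79 on, top z 48 mm.
- snack_tin: Open metal tin with two equal compartments, fixed: 106 (x) by 220 (y) mm, 28 high, walls and floor 4. Origin: centre of underside; x to the back (hinge), y to its left seen from the front. Divider's top at z 20 mm. Compartments each 98 (x) by 104 (y) mm, centres (0, 54) and (0, -54) mm. (Over the back of the worktop, from x 0.58 m on, hangs a wall shelf, underside z 0.45 m.)
- tea_tin_lid (a joint): Lid of the tea tin: metal shell 42 mm deep; stiff friction hinge along tin y at tin x 53, z 28 mm. Rad: 0 shut (top 71 mm up), starts at 1.50 to 1.58, upright, stays where left, moved by 2 N. Steel latch tab (56 wide, 4 thick) juts 18 mm from its front edge in the rim plane, tip 124 mm from hinge; open, it points up, with a ledge behind: draw it forward, then press the lid's top near its front
- snack_tin_lid (a joint): Lid of the snack tin: metal shell 42 mm deep; stiff friction hinge along tin y at tin x 53, z 28 mm. Rad: 0 shut (top 71 mm up), starts at 1.50 to 1.58, upright, stays where left, moved by 2 N. Steel latch tab (56 wide, 4 thick) juts 18 mm from its front edge in the rim plane, tip 124 mm from hinge; open, it points up, with a ledge behind: draw it forward, then press the lid's top near its front
- honey_pot: Small round white pot with a flat cork lid fixed on it, 58 mm diameter, 50 mm high, about 0.15 kg, standing upright. Origin: centre of its underside, z up.
- lemon: Lemon lying on its side, 78 mm long (along its own x) by 55 mm, 56 mm high. Origin: centre of its underside as it lies at the start (28 mm below its middle); it turns with the fruit.
- mandarin: Mandarin, 64 x 63 mm across, 54 mm high. Origin: centre of its underside as it lies at the start (27 mm below its middle); it turns with the fruit.
- pocket_tin: Flat closed green pocket tin lying flat: 47 mm along its own x, 70 mm along its y, 17 mm high, 55 g; its lid does not open. Origin: centre of its underside, z up.
- lime: Lime, 53 x 46 x 48 mm, bystander behind the stock. Origin: its underside.
- egg_timer: Round kitchen timer, green dial on a white base, 54 mm diameter, 41 mm high, bystander behind the stock. Origin: centre of its underside.
There are look-alikes about, which are no part of the job. Leave any blue or purple look-alike of the honey_pot alone. There is more than one size of the pocket_tin; the job needs the larger.

How it is judged:
By the outcome, as a careful person would: the job done as asked, in the order asked, and still so for the second after the job is handed in, with the robot touching nothing.
It also fails if it takes over 136 s, if anything falls off the work surface, if the arm or the gripper's body presses on something with over 40 N, if the wrist force passes 120 N, or if a joint passes its speed limit or range.

## Working session

There is one attempt and no reset: what is moved stays moved. The work goes in short steps, Python scripts to look and compute and a shell command to move; the robot and the scene stay as the last step left them, time stands still between calls to the robot, and variables do not carry over. Pictures are saved under pics/ and viewed, at most 14 in all, crops included, and the job is handed in when it is done.

```bash
mkdir -p pics
cat > h.py <<'E'
import cv2, numpy as np
from cell import robot, eyes
def snap(n,f):
    c=eyes.read_camera(n); cv2.imwrite('pics/'+f+'.png',c['color']); np.savez('pics/'+f,**{k:c[k] for k in('fx','fy','cx','cy','k1','camera_from_world')}); return c
def ray(c,u,v):
    K=np.array([[c['fx'],0,c['cx']],[0,c['fy'],c['cy']],[0,0,1.]])
    p=cv2.undistortPoints(np.array([[[u,v]]],float),K,np.array([float(c['k1']),0,0,0]))[0,0]
    M=np.linalg.inv(c['camera_from_world']); return M[:3,3],M[:3,:3]@np.array([p[0],-p[1],-1])
def at(c,u,v,z):
    o,d=ray(c,u,v); return o+d*(z-o[2])/d[2]
def proj(c,P):
    p=c['camera_from_world']@np.append(P,1); x,y=p[0]/-p[2],-p[1]/-p[2]; s=1+c['k1']*(x*x+y*y)
    return c['fx']*x*s+c['cx'],c['fy']*y*s+c['cy']
E
python3 - <<'E'
from h import *
for n in('scene','side','wrist'):
    c=snap(n,n+'0')
    M=np.linalg.inv(c['camera_from_world']); print(n,M[:3,3].round(3),-M[:3,2].round(2),c['fx'],c['k1'])
    im=c['color']; 
a=cv2.imread('pics/scene0.png');cv2.imwrite('pics/s0.png',cv2.resize(a,(800,600),interpolation=cv2.INTER_CUBIC))
b=cv2.imread('pics/side0.png');cv2.imwrite('pics/d0.png',cv2.resize(b,(800,600),interpolation=cv2.INTER_CUBIC))
s=robot.get_state();print(s,robot.tcp_to_grasp)
E
```

```text
scene [-0.539 -0.562  1.034] [ 0.65  0.38 -0.66] 467.8909646417533 0.015160665224123885
side [-0.248  0.214  1.056] [ 0.56 -0.18 -0.81] 406.1689810719531 0.042068042028514864
wrist [ 0.216 -0.513  0.373] [-0.31 -0.08 -0.95] 303.3593047531818 -0.02158656407675882
{'clock': 0.15, 'joints': array([-8.79658408e+01,  2.18324621e+01,  7.43703342e+01, -4.60239319e-04,
        8.38571936e+01, -1.23354105e+01]), 'qvel': array([-0.00486898, -0.12551572, -0.1859253 , -0.10163451, -0.06136589,
        0.07726221]), 'joint_torque': array([ 4.00279707e-03, -4.48624313e+01, -2.31342816e+01, -1.26366413e-04,
        3.79541874e-03, -2.52974559e-05]), 'tcp_pos': array([ 0.13648815, -0.53258287,  0.23087659]), 'eef_rot': array([-1.79941297e+02, -1.23689094e-02,  1.43696129e+01]), 'wrist_force': array([ 0.63450021, -0.075897  ,  0.88388277]), 'ft_torque': array([-0.02753664,  0.0300134 , -0.04724781]), 'grip_force': 0.0, 'width': 1.0011268756014873} 0.0187
```

View pics/s0.png

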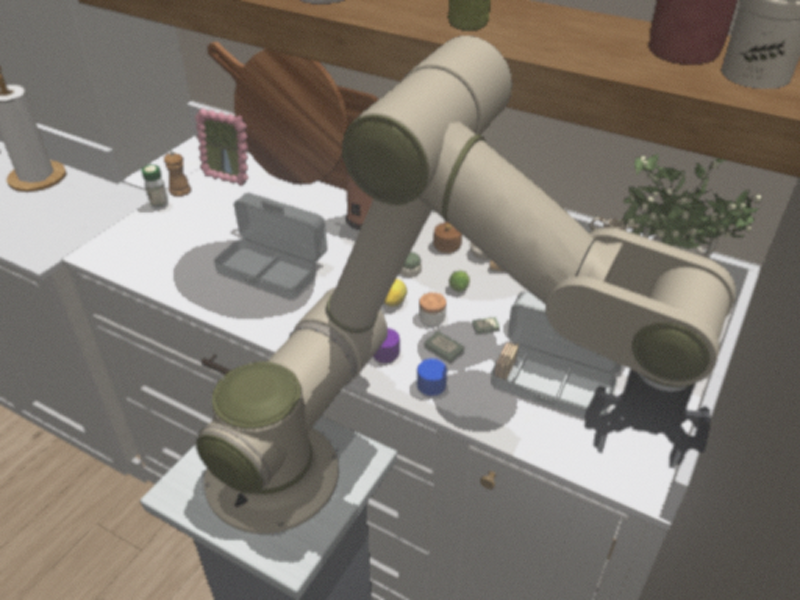

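View pics/d0.png

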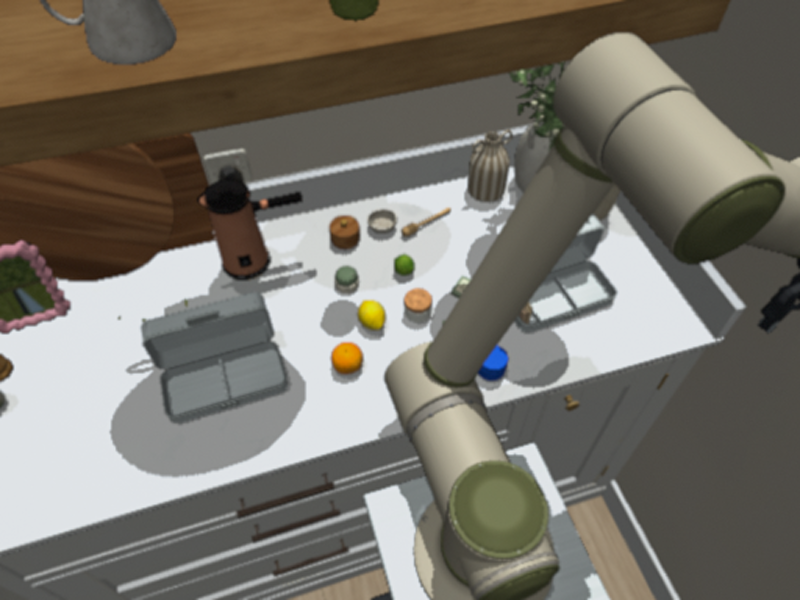

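The scene view shows these things (800-px scale):
- **Pots:** white with a cork lid (432,308), purple (385,345), blue (432,377). The white, cork-lidded one fits the description.
- **Flat tins:** (444,345) is the larger and (486,325) the smaller.
- **Lemon** at (395,292).
- **Mandarin** at (347,357) in the side view.
- **Tins:** the snack tin is on the left. The tea tin is on the right and has sachets at its left end.

I'll confirm with crops.

Run:
```python
import cv2,numpy as np
a=cv2.imread('pics/scene0.png');b=cv2.imread('pics/side0.png')
# scene crop origin (235,160) 185x110 ; scale 4.3
A=cv2.resize(a[160:270,235:415],(800,489),interpolation=cv2.INTER_CUBIC)
B=cv2.resize(b[140:275,85:285],(800,540),interpolation=cv2.INTER_CUBIC)
cv2.imwrite('pics/sc.png',A);cv2.imwrite('pics/dc.png',B)
```

```text
(no output)
```

View pics/sc.png

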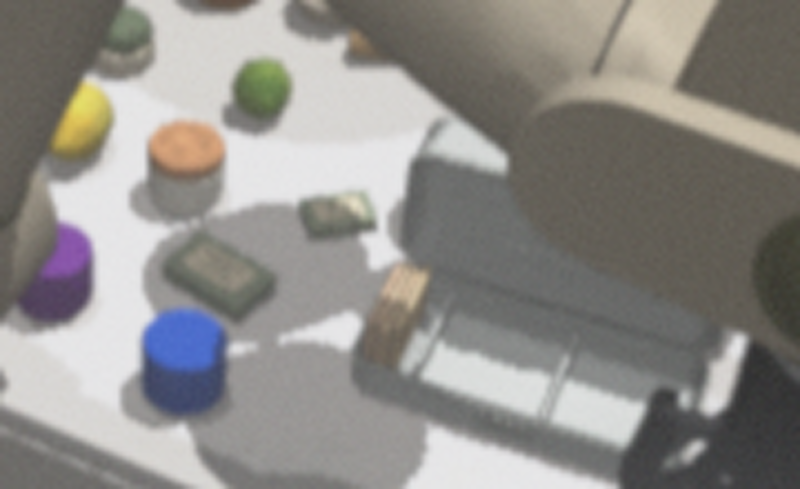

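View pics/dc.png

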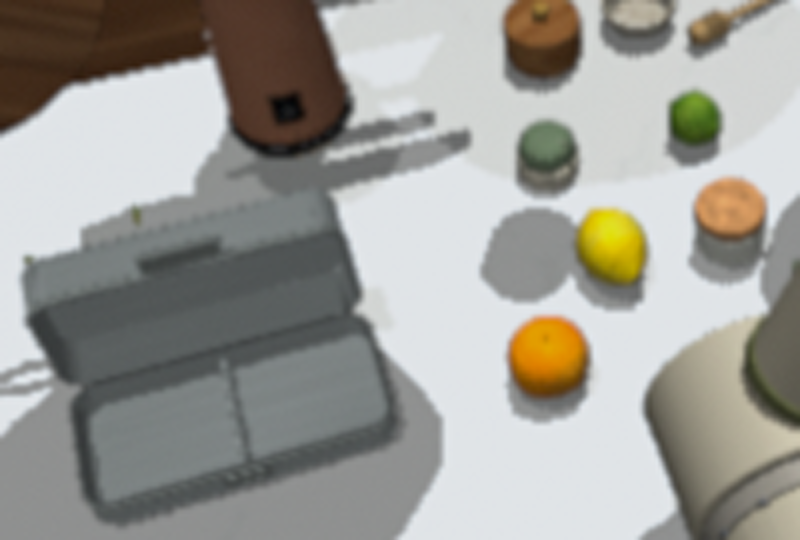

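The crops confirm:
- **White cork-lid pot:** scene crop (186,150) top.
- **Larger pocket tin:** (218,273), against the smaller at (338,215).
- **Lemon:** side crop (612,245), tip at about (638,278).
- **Mandarin:** (548,356).
- **Egg timer:** (547,150).
- **Lime:** (694,118).

Run:
```python
from h import *
S=np.load('pics/scene0.npz');D=np.load('pics/side0.npz')
s=lambda u,v,z:(at(S,235+u/4.444,160+v/4.444,z)*1000).round()[:2]
d=lambda u,v,z:(at(D,85+u/4,140+v/4,z)*1000).round()[:2]
print('teadiv1',s(455,300,.02),s(420,375,.02),'div2',s(577,338,.02),s(545,415,.02),'FLcorner',s(357,362,.028))
print('snackdiv',d(222,362,.02),d(247,462,.02),'rim FL FR BR BL',d(97,520,.028),d(396,437,.028),d(360,318,.028),d(75,395,.028))
print('pot top s,d',s(187,148,.05),d(731,208,.05))
print('ptin corners',[s(*p,.017) for p in((203,234),(272,277),(236,308),(168,265))])
print('small',s(338,212,.014))
print('lemon',d(612,245,.028),d(640,280,.028),d(585,212,.03),'mand',d(548,354,.027),'blue',s(184,330,.05),'purple',s(60,245,.05))
print('timer',d(547,150,.03),'lime',d(694,118,.024))
```

```text
teadiv1 [ 461. -274.] [ 384. -281.] div2 [ 468. -359.] [ 392. -365.] FLcorner [ 367. -242.]
snackdiv [478. 351.] [387. 346.] rim FL FR BR BL [369. 449.] [370. 240.] [480. 245.] [476. 455.]
pot top s,d [479. -55.] [478. -50.]
ptin corners [array([436., -92.]), array([ 421., -154.]), array([ 382., -146.]), array([396., -85.])]
small [ 508. -164.]
lemon [488.  45.] [449.  34.] [524.  57.] mand [406. 118.] blue [ 317. -139.] purple [346. -27.]
timer [595.  69.] lime [596. -57.]
```

The manual's scale: shifts go in shares of 0.8 m and turns go in shares of 45 degrees. Converting my numbers, 0.0325 m / 0.8 = 0.0406, -0.021 m / 0.8 = -0.0263, 7.1 degrees / 45 = 0.1578.

```bash
echo '{"dx":[0, 0, 0.0406, 0.0406, 0.0406, 0.0406, 0.0406, 0.0406, 0.0406, 0.0406, 0.0406, 0, 0, 0], "dy":[0, 0, -0.0263, -0.0263, -0.0263, -0.0263, -0.0263, -0.0263, -0.0263, -0.0263, -0.0263, 0, 0, 0], "dz":[0, 0, -0.0069, -0.0069, -0.0069, -0.0069, -0.0069, -0.0069, -0.0069, -0.0069, -0.0069, 0, 0, 0], "turn":[0.1578, 0.1578, 0, 0, 0, 0, 0, 0, 0, 0, 0, 0, 0, 0]}' | python3 -m handwheel 1.0
python3 - <<'E'
from h import *
c=snap('wrist','w1'); cv2.imwrite('pics/w1b.png',cv2.resize(c['color'],(800,600),interpolation=cv2.INTER_CUBIC))
M=np.linalg.inv(c['camera_from_world']);print(M[:3,3],-M[:3,2])
E
```

```text
clock: 1.32
tcp_pos: [0.4281, -0.343, 0.2804]
eef_rot: [-180.0, 0.0, 0.2]
wrist_force: [0.2, 0.2, 0.3]
width: 1.001
grip_force: 0.0
[ 0.5101754  -0.34310581  0.42276177] [-3.17084579e-01 -7.23420466e-04 -9.48396988e-01]
```

View pics/w1b.png

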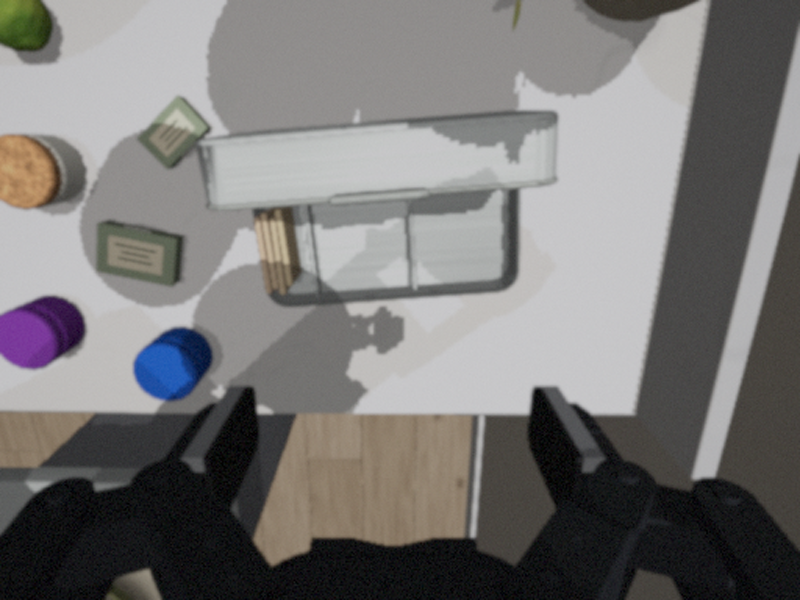

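The wrist view from above shows the tea tin:
- **Dividers:** (312,205)-(320,293) and (406,200)-(415,288).
- **Front rim:** (290,304)-(500,290), right side x≈517.
- **Lid tab:** (330,197)-(428,192).

It also shows the larger pocket tin, with corners (100,222), (182,236), (178,283) and (97,268), and the pot top at (25,172).

Run:
```python
from h import *
W=np.load('pics/w1.npz')
w=lambda u,v,z:(at(W,(u+.5)*.64-.5,(v+.5)*.64-.5,z)*1000).round(1)[:2]
print('div1',w(312,205,.02),w(320,293,.02),'div2',w(406,200,.02),w(415,288,.02))
print('front',w(290,304,.028),w(500,290,.028),'right',w(518,200,.028),w(517,270,.028))
print('tab',w(330,198,.152),w(428,192,.152),'lid back top L/R',w(200,140,.134),w(556,113,.134))
print('ptin',[w(*p,.017) for p in((100,222),(182,236),(178,283),(97,268))],'pot',w(25,172,.05),'blue',w(165,367,.05))
```

```text
div1 [ 456.4 -275.1] [ 378.4 -278.2] div2 [ 460.6 -354.3] [ 383.2 -363.1]
front [ 370.7 -252.5] [ 384.  -437.1] right [ 461.9 -446.4] [ 402.1 -450.5]
tab [ 478.  -307.7] [ 481.3 -362.9] lid back top L/R [ 509.2 -231. ] [ 524.2 -436.4]
ptin [array([441.8, -90. ]), array([ 429.4, -159.9]), array([ 386.7, -150.4]), array([400.6, -79.3])] pot [486.3 -58.9] blue [ 319.7 -143.4]
```

To row units: 0.04 m / 0.8 = 0.05, 0.009 m / 0.8 = 0.0113, -4 degrees / 45 = -0.0889.

```bash
echo '{"dx":[0, 0.0113, 0.0113, 0.0113, 0.0113, 0.0113, 0.0113, 0.0113, 0.0113, 0, 0, 0, 0, 0, 0, 0], "dy":[0, -0.0444, -0.0444, -0.0444, -0.0444, -0.0444, -0.0444, -0.0444, -0.0444, 0, 0, 0, 0, 0, 0, 0], "dz":[0, 0, 0, 0, 0, 0, 0, 0, 0, 0.05, 0.05, 0.05, 0.05, 0, 0, 0], "turn":[-0.0889, 0, 0, 0, 0, 0, 0, 0, 0, 0, 0, 0, 0, 0, 0, 0]}' | python3 -m handwheel
python3 - <<'E'
from h import *
c=snap('wrist','w2'); cv2.imwrite('pics/w2b.png',cv2.resize(c['color'],(800,600),interpolation=cv2.INTER_CUBIC))
E
```

```text
clock: 2.7
tcp_pos: [0.4805, -0.0555, 0.1229]
eef_rot: [179.9, -0.1, 4.1]
wrist_force: [0.3, -0.0, 0.4]
width: 0.999
grip_force: 0.0
```

View pics/w2b.png

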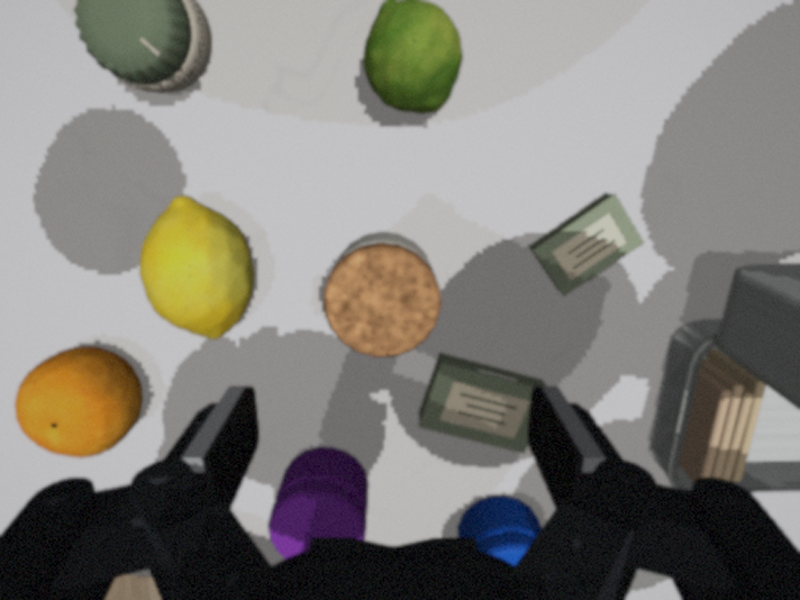

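The view from above the stock shows the pot's cork top centred at (382,300). The lemon's ends are at (182,198) and (213,337), with its centre at (198,267). The mandarin is at (80,400), the large pocket tin's corners are (443,353), (545,378), (528,451) and (419,424), and the small tin lies at (590,240).

Run:
```python
from h import *
W=np.load('pics/w2.npz')
w=lambda u,v,z:(at(W,(u+.5)*.64-.5,(v+.5)*.64-.5,z)*1000).round(1)[:2]
print('pot',w(382,300,.05),w(325,300,.05),w(440,300,.05))
print('lemon',w(198,267,.028),w(182,198,.028),w(213,337,.028),w(143,270,.028),w(254,268,.028))
print('mand',w(79,400,.027),'ptin',[w(*p,.017) for p in((443,353),(541,378),(526,451),(419,424))])
```

```text
pot [488.5 -50.2] [486.6 -22.9] [490.4 -78. ]
lemon [492.5  46.1] [527.5  52.1] [453.4  40.3] [488.9  75. ] [493.9  17. ]
mand [407.7 120.5] ptin [array([447.6, -87.3]), array([ 435.4, -146.5]), array([ 384.4, -145.8]), array([399.4, -77.6])]
```

To row units: 0.037 m / 0.8 = 0.0463, 0.03 m / 0.8 = 0.0375.

```bash
echo '{"dx":[0.005, 0, 0, 0], "dy":[-0.005, 0, 0, 0], "dz":[0.0375, 0.0463, 0.0463, 0], "turn":[0, 0, 0, 0]}' | python3 -m handwheel && echo '{"dx":[0, 0, 0, 0, 0, 0, 0, 0], "dy":[0, 0, 0, 0, 0, 0, 0, 0], "dz":[0, 0, 0, 0, 0, 0, 0, 0], "turn":[0, 0, 0, 0, 0, 0, 0, 0]}' | python3 -m handwheel 0.0
```

```text
clock: 3.08
tcp_pos: [0.4818, -0.0499, 0.0139]
eef_rot: [-179.9, 0.3, 4.1]
wrist_force: [-1.5, 0.0, -1.3]
width: 1.002
grip_force: 0.0
clock: 3.75
tcp_pos: [0.4849, -0.0507, 0.0201]
eef_rot: [179.9, -0.3, 4.2]
wrist_force: [-0.8, 0.1, 9.1]
width: 0.656
grip_force: 62.2
```

To row units: 0.04 m / 0.8 = 0.05, -0.035 m / 0.8 = -0.0438.

```bash
echo '{"dx":[0, 0, 0, -0.0313, -0.0313, -0.0325, 0, 0, 0, 0, 0, 0, 0, 0, 0, 0], "dy":[0, 0, 0, 0.0125, 0.0375, 0.0375, 0.05, 0.05, 0.05, 0.05, 0.05, 0.05, 0.05, 0, 0, 0], "dz":[-0.0375, -0.0438, -0.0438, -0.0375, 0, 0, 0, 0, 0, 0, 0, 0, 0, 0, 0, 0], "turn":[0, 0, 0, 0, 0, 0, 0, 0, 0, 0, 0, 0, 0, 0, 0, 0]}' | python3 -m handwheel
```

```text
clock: 5.08
tcp_pos: [0.4328, -0.4043, 0.1484]
eef_rot: [179.9, -0.1, 4.2]
wrist_force: [-0.1, 0.1, -1.1]
width: 0.65
grip_force: 65.3
```

To row units: 0.04 m / 0.8 = 0.05, 0.004 m / 0.8 = 0.005.

```bash
echo '{"dx":[0.0025, 0, 0, 0, 0, 0, 0, 0], "dy":[0, 0, 0, 0, 0, 0, 0, 0], "dz":[0.05, 0.05, 0.0375, 0.01, 0.005, 0.0013, 0, 0], "turn":[0, 0, 0, 0, 0, 0, 0, 0]}' | python3 -m handwheel && echo '{"dx":[0, 0, 0, 0, 0], "dy":[0, 0, 0, 0, 0], "dz":[0, 0, 0, 0, 0], "turn":[0, 0, 0, 0, 0]}' | python3 -m handwheel 0.85
```

```text
clock: 5.75
tcp_pos: [0.4356, -0.4053, 0.0259]
eef_rot: [179.8, -0.1, 4.2]
wrist_force: [-0.7, -0.1, -2.0]
width: 0.658
grip_force: 65.3
clock: 6.17
tcp_pos: [0.435, -0.4047, 0.024]
eef_rot: [180.0, -0.0, 4.2]
wrist_force: [-0.1, 0.3, -0.2]
width: 0.849
grip_force: 0.0
```

To row units: 0.041 m / 0.8 = 0.0513, -0.0405 m / 0.8 = -0.0506, -7 degrees / 45 = -0.1556.

```bash
echo '{"dx":[0, 0, 0, 0, 0, 0, 0, 0, 0, 0, 0, 0, 0, 0, 0, 0.0513, 0.0513, 0.0075, 0, 0], "dy":[0, 0, 0, 0, -0.0506, -0.0506, -0.0506, -0.0506, -0.0506, -0.0506, -0.0506, -0.0506, -0.0506, -0.0506, -0.0506, 0, 0, 0, 0, 0], "dz":[-0.05, -0.05, -0.05, -0.0375, 0, 0, 0, 0, 0, 0, 0, 0, 0, 0, 0, 0, 0, 0.0375, 0, 0], "turn":[0, 0, 0, 0, 0, 0, 0, 0, 0, 0, 0, 0, 0, 0, 0, 0, 0, -0.1556, 0, 0]}' | python3 -m handwheel 1.0
python3 - <<'E'
from h import *
c=snap('wrist','w3');im=c['color']
h=cv2.cvtColor(im,cv2.COLOR_BGR2HSV);m=((h[...,0]>22)&(h[...,0]<33)&(h[...,1]>140)&(h[...,2]>80)).astype(np.uint8)
n,l,st,ce=cv2.connectedComponentsWithStats(m);i=1+st[1:,4].argmax();print(st[i],ce[i])
P=np.array([at(c,x,y,.028)[:2] for y,x in np.argwhere(l==i)]);C=P.mean(0);w,v=np.linalg.eigh(np.cov((P-C).T));print(C,np.degrees(np.arctan2(v[1,1],v[0,1])),4*w**.5)
snap('scene','s3');
E
```

```text
clock: 7.83
tcp_pos: [0.4896, 0.0463, 0.1431]
eef_rot: [-179.9, 0.2, 11.1]
wrist_force: [-1.1, -1.0, -0.0]
width: 0.998
grip_force: 0.0
[ 222  142   59   81 3544] [251.17832957 182.71275395]
[0.49101146 0.04633167] -169.8241497050515 [0.05242369 0.07148892]
```

To row units: 0.04 m / 0.8 = 0.05, 0.035 m / 0.8 = 0.0438.

```bash
echo '{"dx":[0, 0, 0, 0, 0], "dy":[0, 0, 0, 0, 0], "dz":[0.05, 0.05, 0.0438, 0.0163, 0], "turn":[0, 0, 0, 0, 0]}' | python3 -m handwheel && echo '{"dx":[0, 0, 0, 0, 0, 0, 0, 0], "dy":[0, 0, 0, 0, 0, 0, 0, 0], "dz":[0, 0, 0, 0, 0, 0, 0, 0], "turn":[0, 0, 0, 0, 0, 0, 0, 0]}' | python3 -m handwheel 0.0
```

```text
clock: 8.35
tcp_pos: [0.4888, 0.046, 0.0145]
eef_rot: [-179.9, 0.2, 11.0]
wrist_force: [-0.1, 0.7, -0.2]
width: 0.998
grip_force: 0.0
clock: 9.02
tcp_pos: [0.4913, 0.0459, 0.0185]
eef_rot: [179.9, -0.2, 11.2]
wrist_force: [-3.6, -0.9, 15.0]
width: 0.599
grip_force: 59.9
```

To row units: -0.04 m / 0.8 = -0.05, 0.0375 m / 0.8 = 0.0469, 7 degrees / 45 = 0.1556.

```bash
echo '{"dx":[0, 0, 0, 0, -0.0375, -0.0375, -0.0363, 0, 0, 0, 0, 0, 0, 0, 0, 0, 0, 0], "dy":[0, 0, 0, 0, 0.025, 0.025, 0.0218, 0.0469, 0.0469, 0.0469, 0.0469, 0.0469, 0.0469, 0.0469, 0.0469, 0, 0, 0], "dz":[-0.0375, -0.0438, -0.05, -0.0375, 0, 0, 0, 0, 0, 0, 0, 0, 0, 0, 0, 0, 0, 0], "turn":[0, 0, 0, 0.1556, 0, 0, 0, 0, 0, 0, 0, 0, 0, 0, 0, 0, 0, 0]}' | python3 -m handwheel
python3 - <<'E'
from h import *
c=snap('wrist','w4'); cv2.imwrite('pics/w4b.png',cv2.resize(c['color'],(800,600),interpolation=cv2.INTER_CUBIC))
E
```

```text
clock: 10.52
tcp_pos: [0.4273, -0.3164, 0.1515]
eef_rot: [180.0, -0.0, 4.1]
wrist_force: [-0.1, -0.3, -0.7]
width: 0.601
grip_force: 64.1
```

View pics/w4b.png

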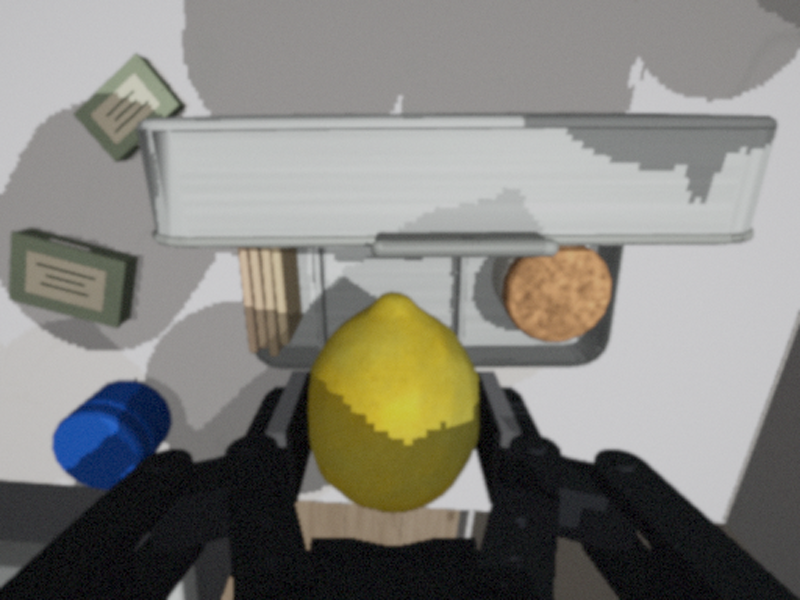

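The lemon is held straight, centred at (393,400), over the middle compartment (divider columns 323 and 458). The pot stands in the right compartment at (557,292).

To row units: 0.04 m / 0.8 = 0.05, 0.03 m / 0.8 = 0.0375.

```bash
echo '{"dx":[0.0025, 0, 0, 0, 0, 0, 0, 0], "dy":[0, 0, 0, 0, 0, 0, 0, 0], "dz":[0.05, 0.05, 0.0375, 0.015, 0.0063, 0.0019, 0, 0], "turn":[0, 0, 0, 0, 0, 0, 0, 0]}' | python3 -m handwheel && echo '{"dx":[0, 0, 0, 0, 0], "dy":[0, 0, 0, 0, 0], "dz":[0, 0, 0, 0, 0], "turn":[0, 0, 0, 0, 0]}' | python3 -m handwheel 0.82
```

```text
clock: 11.23
tcp_pos: [0.4301, -0.3166, 0.0235]
eef_rot: [179.9, -0.1, 4.2]
wrist_force: [0.6, 0.5, -0.9]
width: 0.6
grip_force: 64.1
clock: 11.65
tcp_pos: [0.4296, -0.3167, 0.0225]
eef_rot: [180.0, -0.0, 4.2]
wrist_force: [-0.2, 0.5, -0.2]
width: 0.822
grip_force: 0.0
```

To row units: -0.04 m / 0.8 = -0.05, -0.0397 m / 0.8 = -0.0496, 2.7 degrees / 45 = 0.06.

```bash
echo '{"dx":[0, 0, 0, 0, 0, 0, 0, 0, 0, 0, 0, 0, 0, 0, 0, 0.0113, 0, 0], "dy":[0, 0, 0, 0, -0.0496, -0.0496, -0.0496, -0.0496, -0.0496, -0.0496, -0.0496, -0.0496, -0.0496, -0.0496, -0.0496, 0, 0, 0], "dz":[-0.05, -0.05, -0.05, -0.025, 0, 0, 0, 0, 0, 0, 0, 0, 0, 0, 0, 0, 0, 0], "turn":[0, 0, 0, 0, 0, 0, 0, 0, 0, 0, 0, 0, 0, 0, 0, 0.06, 0, 0]}' | python3 -m handwheel 1.0
python3 - <<'E'
from h import *
c=snap('wrist','w5');im=c['color']
h=cv2.cvtColor(im,cv2.COLOR_BGR2HSV);m=((h[...,0]>6)&(h[...,0]<22)&(h[...,1]>160)&(h[...,2]>80)).astype(np.uint8)
n,l,st,ce=cv2.connectedComponentsWithStats(m);i=1+st[1:,4].argmax();print(st[i],ce[i])
P=np.array([at(c,x,y,.027)[:2] for y,x in np.argwhere(l==i)]);C=P.mean(0);print(C,np.ptp(P,axis=0))
E
```

```text
clock: 13.15
tcp_pos: [0.4068, 0.1195, 0.1623]
eef_rot: [180.0, 0.0, 1.6]
wrist_force: [-0.0, -0.9, -0.5]
width: 0.998
grip_force: 0.0
[ 220  147   63   64 3152] [251.23096447 178.8911802 ]
[0.40632575 0.11906276] [0.06265111 0.05954933]
```

To row units: 0.04 m / 0.8 = 0.05, 0.028 m / 0.8 = 0.035.

```bash
echo '{"dx":[0, 0, 0, 0, 0], "dy":[0, 0, 0, 0, 0], "dz":[0.05, 0.05, 0.05, 0.035, 0], "turn":[0, 0, 0, 0, 0]}' | python3 -m handwheel && echo '{"dx":[0, 0, 0, 0, 0, 0, 0, 0], "dy":[0, 0, 0, 0, 0, 0, 0, 0], "dz":[0, 0, 0, 0, 0, 0, 0, 0], "turn":[0, 0, 0, 0, 0, 0, 0, 0]}' | python3 -m handwheel 0.0 && echo '{"dx":[0, 0, 0, 0, 0, 0, 0, 0, 0, 0, 0], "dy":[0, 0, 0, 0, 0, -0.0375, -0.0375, -0.0375, 0, 0, 0], "dz":[-0.0375, -0.0438, -0.05, -0.05, -0.0438, -0.025, 0, 0, 0, 0, 0], "turn":[0, 0, 0, 0, 0, 0, 0, 0, 0, 0, 0]}' | python3 -m handwheel
python3 - <<'E'
from h import *
c=snap('wrist','w6'); cv2.imwrite('pics/w6b.png',cv2.resize(c['color'],(800,600),interpolation=cv2.INTER_CUBIC))
E
```

```text
clock: 13.62
tcp_pos: [0.4043, 0.1181, 0.0107]
eef_rot: [-180.0, 0.5, 1.3]
wrist_force: [-0.6, 0.1, -0.3]
width: 0.996
grip_force: 0.0
clock: 14.28
tcp_pos: [0.4079, 0.119, 0.0167]
eef_rot: [180.0, -0.3, 1.5]
wrist_force: [-1.6, -4.7, 8.3]
width: 0.661
grip_force: 62.3
clock: 15.2
tcp_pos: [0.4042, 0.2091, 0.2155]
eef_rot: [-180.0, -0.1, 1.5]
wrist_force: [-0.3, -0.3, -0.6]
width: 0.665
grip_force: 64.7
```

View pics/w6b.png

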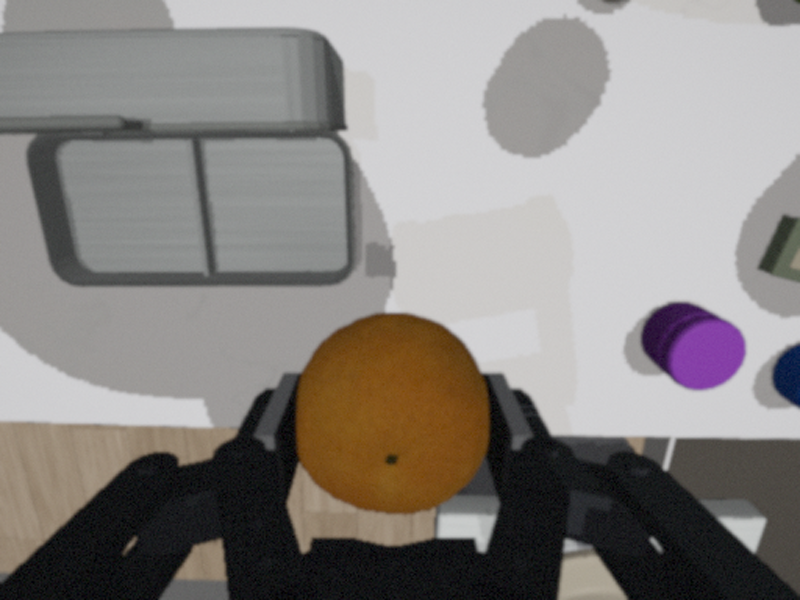

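The mandarin is held between the fingers at (393,410). The snack tin is at left: divider (198,140)-(211,272), front rim outer y≈284 from x 75 to 340, right rim x≈353 and tab end (140,124).

Run:
```python
from h import *
W=np.load('pics/w6.npz')
w=lambda u,v,z:(at(W,(u+.5)*.64-.5,(v+.5)*.64-.5,z)*1000).round(1)[:2]
print('div',w(198,142,.02),w(211,270,.02),'front',w(75,284,.028),w(335,284,.028),'right',w(350,150,.028),w(354,260,.028),'left',w(30,150,.028))
print('tab R end',w(130,120,.152), 'div base',w(205,200,.02))
```

```text
div [481.3 343.5] [391. 343.] front [380.2 441.6] [384.8 250.3] right [478.4 239.1] [403.  236.5] left [474.4 455.2]
tab R end [491.2 319. ] div base [442.2 342.4]
```

To row units: 0.04 m / 0.8 = 0.05, -0.0316 m / 0.8 = -0.0395.

```bash
echo '{"dx":[0.0063, 0.0063, 0.0063, 0.0063, 0.0063, 0.0056, 0, 0, 0, 0, 0, 0, 0, 0, 0, 0], "dy":[-0.0395, -0.0395, -0.0395, -0.0395, -0.0395, -0.0395, 0, 0, 0, 0, 0, 0, 0, 0, 0, 0], "dz":[0, 0, 0, 0, 0, 0, 0.05, 0.05, 0.05, 0.0375, 0.025, 0.0188, 0.0075, 0.0038, 0, 0], "turn":[0, 0, 0, 0, 0, 0, 0, 0, 0, 0, 0, 0, 0, 0, 0, 0]}' | python3 -m handwheel
```

```text
clock: 16.58
tcp_pos: [0.43, 0.3995, 0.0215]
eef_rot: [-180.0, -0.1, 1.4]
wrist_force: [-0.5, 0.1, -0.4]
width: 0.66
grip_force: 64.7
```

To row units: -0.04 m / 0.8 = -0.05, -0.03 m / 0.8 = -0.0375.

```bash
echo '{"dx":[0, 0, 0, 0, 0, 0, 0, 0, -0.0375], "dy":[0, 0, 0, 0, 0, 0, 0, 0, 0.025], "dz":[0.0013, 0, 0, 0, -0.025, -0.05, -0.05, -0.05, 0], "turn":[0, 0, 0, 0, 0, 0, 0, 0, 0]}' | python3 -m handwheel 0.84 && echo '{"dx":[0, 0, 0, 0, 0, 0, 0, 0, 0, 0, 0, 0, 0, 0, 0], "dy":[0.05, 0.05, 0.05, 0.05, 0.05, 0.05, 0.05, 0.05, 0.05, 0.05, 0.05, 0.05, 0.0238, 0, 0], "dz":[0, 0, 0, 0, 0, 0, 0, 0, 0, 0, 0, 0, 0, 0, 0], "turn":[0, 0, 0, 0, 0, 0, 0, 0, 0, 0, 0, 0, 0, 0, 0]}' | python3 -m handwheel - && echo '{"dx":[0, 0, 0, 0, 0, 0, 0, 0, 0, 0, 0, 0, 0], "dy":[0, 0, 0, 0, 0, 0, 0, 0, 0, 0, 0, 0, 0], "dz":[0, 0, 0, 0, 0, 0, 0, 0, 0, 0, 0, 0, 0], "turn":[-0.1578, -0.1578, -0.1578, -0.1578, -0.1578, -0.1578, -0.1578, -0.1578, -0.1578, -0.1578, -0.1578, 0, 0]}' | python3 -m handwheel 0.8
python3 - <<'E'
from h import *
c=snap('wrist','w7'); cv2.imwrite('pics/w7b.png',cv2.resize(c['color'],(800,600),interpolation=cv2.INTER_CUBIC))
snap('side','d7')
E
```

```text
clock: 17.33
tcp_pos: [0.4072, 0.3834, 0.1685]
eef_rot: [-179.4, -1.1, 1.4]
wrist_force: [1.1, 0.4, 0.7]
width: 0.843
grip_force: 0.0
clock: 18.58
tcp_pos: [0.4122, -0.1205, 0.1593]
eef_rot: [-180.0, 0.0, 1.3]
wrist_force: [1.4, -1.3, 0.0]
width: 0.843
grip_force: 0.0
clock: 19.67
tcp_pos: [0.4123, -0.1188, 0.1594]
eef_rot: [-180.0, -0.0, 79.4]
wrist_force: [-0.2, 0.4, 0.1]
width: 0.8
grip_force: 0.0
```

View pics/w7b.png

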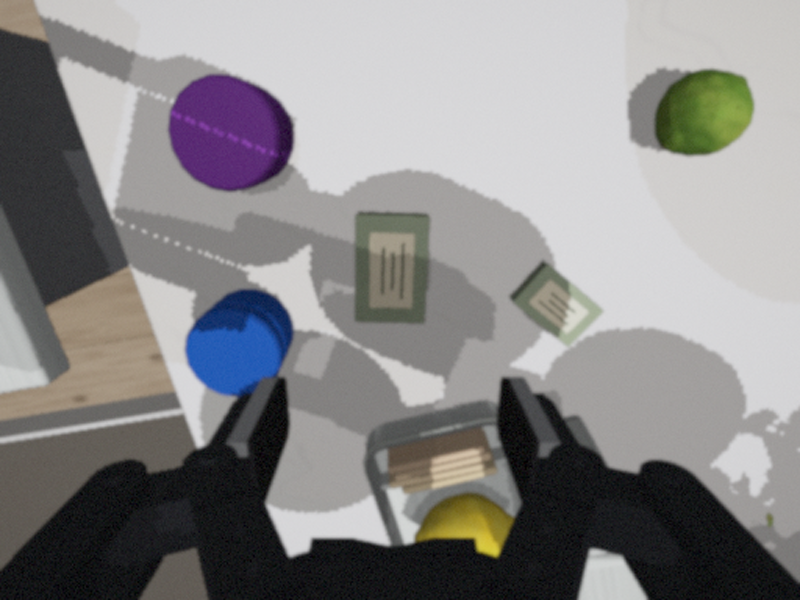

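The large pocket tin sits square to the tool, centre (391,268), corners (357,213) to (427,322).

Run:
```python
from h import *
W=np.load('pics/w7.npz')
w=lambda u,v,z:(at(W,(u+.5)*.64-.5,(v+.5)*.64-.5,z)*1000).round(1)[:2]
p=[w(*q,.017) for q in((357,213),(430,214),(426,322),(356,321))];print(p,np.mean(p,0))
```

```text
[array([398.8, -77.1]), array([441.7, -85.8]), array([ 428. , -153.9]), array([ 383.8, -144.9])] [ 413.075 -115.425]
```

The manual's scale: shifts go in shares of 0.8 m and turns go in shares of 45 degrees. Converting my numbers, 0.04 m / 0.8 = 0.05, 0.025 m / 0.8 = 0.0313.

```bash
echo '{"dx":[0, 0, 0, 0, 0, 0, 0], "dy":[0, 0, 0, 0, 0, 0, 0], "dz":[0.05, 0.05, 0.05, 0.0313, 0.0125, 0, 0], "turn":[0, 0, 0, 0, 0, 0, 0]}' | python3 -m handwheel && echo '{"dx":[0, 0, 0, 0, 0, 0, 0, 0], "dy":[0, 0, 0, 0, 0, 0, 0, 0], "dz":[0, 0, 0, 0, 0, 0, 0, 0], "turn":[0, 0, 0, 0, 0, 0, 0, 0]}' | python3 -m handwheel 0.0 && echo '{"dx":[0, 0, 0, 0, 0, 0, 0], "dy":[0, 0, 0, 0, 0, 0, 0], "dz":[-0.025, -0.0375, -0.05, -0.05, -0.025, 0, 0], "turn":[0, 0, 0, 0, 0, 0, 0]}' | python3 -m handwheel
```

```text
clock: 20.35
tcp_pos: [0.4125, -0.1197, 0.0043]
eef_rot: [-180.0, -0.0, 79.5]
wrist_force: [-0.4, 0.0, -0.0]
width: 0.801
grip_force: 0.0
clock: 21.02
tcp_pos: [0.4129, -0.12, 0.0057]
eef_rot: [179.9, 0.1, 79.5]
wrist_force: [-1.3, 1.0, 8.7]
width: 0.51
grip_force: 60.9
clock: 21.6
tcp_pos: [0.4126, -0.1198, 0.1556]
eef_rot: [179.8, 0.1, 79.6]
wrist_force: [0.2, -0.3, -0.8]
width: 0.512
grip_force: 62.0
```

To row units: 7.1 degrees / 45 = 0.1578.

```bash
echo '{"dx":[0, 0, 0, 0, 0, 0, 0, 0, 0, 0, 0, 0], "dy":[0, 0, 0, 0, 0, 0, 0, 0, 0, 0, 0, 0], "dz":[0, 0, 0, 0, 0, 0, 0, 0, 0, 0, 0, 0], "turn":[0.1578, 0.1578, 0.1578, 0.1578, 0.1578, 0.1578, 0.1578, 0.1578, 0.1578, 0.1578, 0.1578, 0]}' | python3 -m handwheel && echo '{"dx":[0.0033, 0.0033, 0.0033, 0.0033, 0.0033, 0.0033, 0.0033, 0.0033, 0.0033, 0.0033, 0.0033, 0, 0, 0], "dy":[-0.0466, -0.0466, -0.0466, -0.0466, -0.0466, -0.0466, -0.0466, -0.0466, -0.0466, -0.0466, -0.0466, 0, 0, 0], "dz":[0, 0, 0, 0, 0, 0, 0, 0, 0, 0, 0, 0, 0, 0], "turn":[0, 0, 0, 0, 0, 0, 0, 0, 0, 0, 0, 0, 0, 0]}' | python3 -m handwheel
python3 - <<'E'
from h import *
c=snap('wrist','w8'); cv2.imwrite('pics/w8b.png',cv2.resize(c['color'],(800,600),interpolation=cv2.INTER_CUBIC))
E
```

```text
clock: 22.6
tcp_pos: [0.4117, -0.1194, 0.1531]
eef_rot: [-179.9, 0.1, 1.2]
wrist_force: [0.1, 0.2, -0.5]
width: 0.511
grip_force: 62.0
clock: 23.77
tcp_pos: [0.4299, 0.2907, 0.1534]
eef_rot: [179.9, 0.1, 1.6]
wrist_force: [-1.0, 0.6, 0.2]
width: 0.511
grip_force: 62.0
```

View pics/w8b.png

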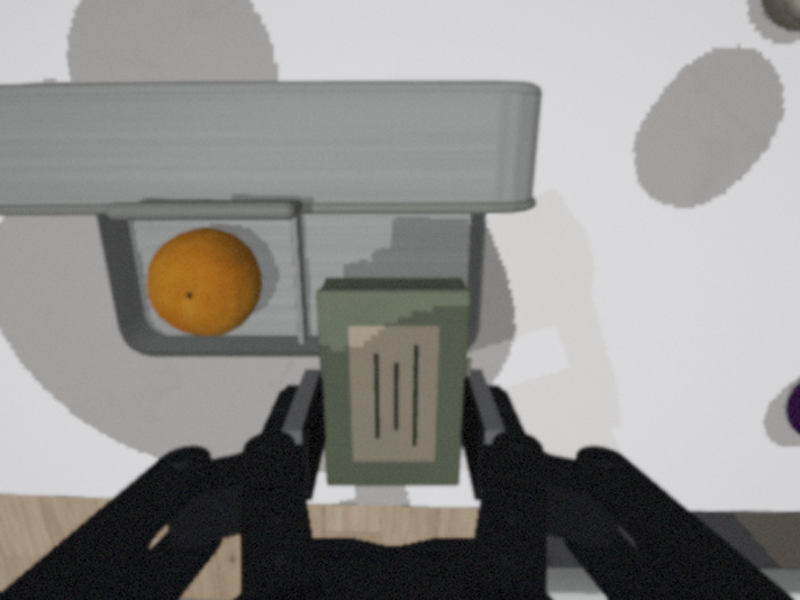

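The mandarin sits in the left compartment at (205,282). The pocket tin is held flat over the right one, whose columns run from 303 to 472.

To row units: 0.04 m / 0.8 = 0.05, 0.03 m / 0.8 = 0.0375.

```bash
echo '{"dx":[0, 0, 0, 0, 0, 0, 0, 0], "dy":[0, 0, 0, 0, 0, 0, 0, 0], "dz":[0.05, 0.05, 0.0375, 0.025, 0.0113, 0.005, 0, 0], "turn":[0, 0, 0, 0, 0, 0, 0, 0]}' | python3 -m handwheel && echo '{"dx":[0, 0, 0, 0], "dy":[0, 0, 0, 0], "dz":[0, 0, 0, 0], "turn":[0, 0, 0, 0]}' | python3 -m handwheel 0.68 && echo '{"dx":[0, 0, 0, 0, 0, 0, 0], "dy":[0, 0, 0, 0, 0, 0, 0], "dz":[-0.025, -0.05, -0.05, -0.05, 0, 0, 0], "turn":[0, 0, 0, 0, 0, 0, 0]}' | python3 -m handwheel
```

```text
clock: 24.48
tcp_pos: [0.4312, 0.291, 0.0125]
eef_rot: [-180.0, -0.1, 1.5]
wrist_force: [-0.1, -0.2, -1.0]
width: 0.509
grip_force: 62.0
clock: 24.82
tcp_pos: [0.4306, 0.2912, 0.0119]
eef_rot: [-180.0, -0.1, 1.5]
wrist_force: [-0.5, 0.8, -1.3]
width: 0.676
grip_force: 0.0
clock: 25.4
tcp_pos: [0.43, 0.291, 0.1508]
eef_rot: [180.0, 0.0, 1.5]
wrist_force: [-0.2, -1.1, -0.8]
width: 0.679
grip_force: 0.0
```

Run:
```python
from h import *
c=snap('wrist','w9')
W=np.load('pics/w8.npz')
w=lambda u,v,z:(at(W,(u+.5)*.64-.5,(v+.5)*.64-.5,z)*1000).round(1)[:2]
print('tab',w(105,214,.152),w(300,211,.152),'tabtop',w(135,203,.152),w(295,202,.152),'ledge back edge',w(100,84,.134),w(500,84,.134),w(540,90,.134),w(530,208,.134))
im=np.vstack([cv2.resize(c['color'][:200],(800,312),interpolation=cv2.INTER_CUBIC)]);cv2.imwrite('pics/w9b.png',im)
```

```text
tab [488.  379.5] [490.3 320. ] tabtop [491.5 369.8] [492.9 321.4] ledge back edge [526.2 385.5] [529.1 259.3] [527.7 246.4] [490.7 245.3]
```

View pics/w9b.png

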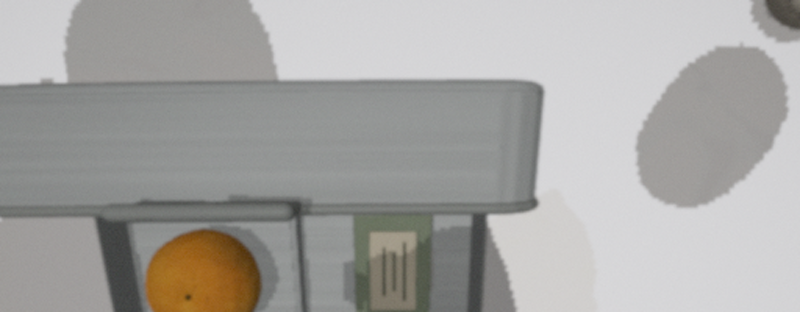

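To row units: -0.04 m / 0.8 = -0.05, 0.0125 m / 0.8 = 0.0156.

```bash
echo '{"dx":[0, 0.025, 0.0375, 0.0375, 0, 0, 0, 0, 0], "dy":[0, -0.0125, -0.0281, -0.0281, 0, 0, 0, 0, 0], "dz":[-0.05, 0, 0, 0, 0.025, 0.0188, 0.0156, 0, 0], "turn":[0, 0, 0, 0, 0, 0, 0, 0, 0]}' | python3 -m handwheel 0.0
```

```text
clock: 26.2
tcp_pos: [0.5085, 0.3479, 0.1423]
eef_rot: [179.9, 0.2, 1.5]
wrist_force: [-0.1, 0.6, 0.6]
width: 0.004
grip_force: 0.0
```

To row units: -0.01 m / 0.8 = -0.0125, 0.001 m / 0.8 = 0.0013.

```bash
echo '{"dx":[-0.0125, -0.0125, -0.0125, 0], "dy":[0, 0, 0, 0], "dz":[0, 0, 0.0013, 0], "turn":[0, 0, 0, 0]}' | python3 -m handwheel && echo '{"dx":[-0.0125, -0.0125, -0.0125, -0.0125, -0.0063, 0, 0], "dy":[0, 0, 0, 0, 0, 0, 0], "dz":[0.0013, 0.0025, 0.0031, 0.0038, 0.0025, 0, 0], "turn":[0, 0, 0, 0, 0, 0, 0]}' | python3 -m handwheel
python3 - <<'E'
from h import *
c=snap('side','d10');w=snap('wrist','w10')
im=np.hstack([cv2.resize(c['color'][170:290,80:200],(400,400),interpolation=cv2.INTER_CUBIC),cv2.resize(w['color'],(400,300),interpolation=cv2.INTER_AREA)[:,:].copy() if 0 else cv2.copyMakeBorder(cv2.resize(w['color'],(400,300)),0,100,0,0,cv2.BORDER_CONSTANT)]);cv2.imwrite('pics/m10.png',im)
E
```

```text
clock: 26.53
tcp_pos: [0.478, 0.3474, 0.1435]
eef_rot: [-180.0, -0.0, 1.5]
wrist_force: [0.0, 1.2, -0.1]
width: -0.003
grip_force: 0.0
clock: 27.12
tcp_pos: [0.4345, 0.3463, 0.1326]
eef_rot: [-180.0, -0.0, 1.5]
wrist_force: [1.0, 0.0, -0.1]
width: -0.002
grip_force: 0.0
```

View pics/m10.png

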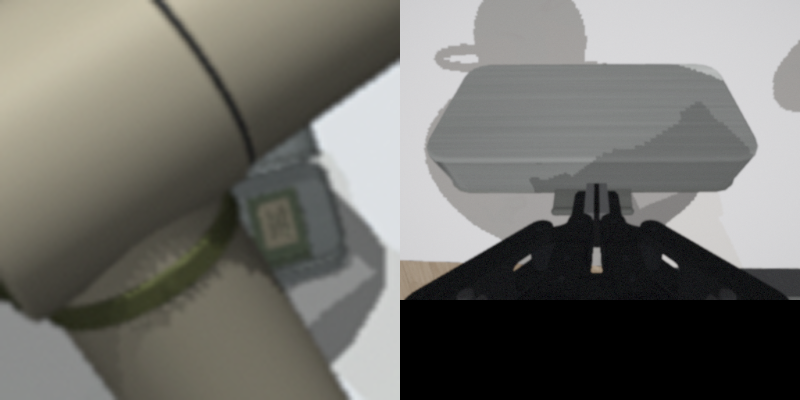

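The right panel (wrist) shows the tab at (592,200) drawn forward by the fingers, with the lid tilted over. Next I lift over it and press the lid's top.

To row units: 0.03 m / 0.8 = 0.0375, 0.026 m / 0.8 = 0.0325.

```bash
echo '{"dx":[0, 0.0125, 0.0375, 0.0288, 0, 0, 0], "dy":[0, 0, 0, 0, 0, 0, 0], "dz":[-0.0313, -0.025, 0, 0, 0.0313, 0.0325, 0], "turn":[0, 0, 0, 0, 0, 0, 0]}' | python3 -m handwheel && echo '{"dx":[-0.015, -0.0113, -0.01, -0.01, -0.01, -0.01, -0.0088, 0], "dy":[0, 0, 0, 0, 0, 0, 0, 0], "dz":[0, 0.0019, 0.0019, 0.0038, 0.0038, 0.0054, 0.0054, 0], "turn":[0, 0, 0, 0, 0, 0, 0, 0]}' | python3 -m handwheel
```

```text
clock: 27.8
tcp_pos: [0.4957, 0.3467, 0.1217]
eef_rot: [179.8, 0.4, 1.4]
wrist_force: [-0.2, -0.4, -0.2]
width: -0.0
grip_force: 0.0
clock: 28.47
tcp_pos: [0.4351, 0.3462, 0.1078]
eef_rot: [180.0, 0.1, 1.5]
wrist_force: [-0.3, -0.3, -0.0]
width: 0.0
grip_force: 0.0
```

To row units: 0.008 m / 0.8 = 0.01, 0.007 m / 0.8 = 0.0088.

```bash
echo '{"dx":[-0.0075, -0.0075, -0.0075, -0.0063, -0.0063, -0.005, 0, 0, 0], "dy":[0, 0, 0, 0, 0, 0, 0, 0, 0], "dz":[0.0063, 0.0063, 0.0075, 0.0088, 0.0088, 0.01, 0.005, 0, 0], "turn":[0, 0, 0, 0, 0, 0, 0, 0, 0]}' | python3 -m handwheel
```

```text
clock: 29.22
tcp_pos: [0.4046, 0.3455, 0.0701]
eef_rot: [-180.0, -0.1, 1.5]
wrist_force: [-11.8, -7.4, 41.7]
width: 0.001
grip_force: 21.1
```

To row units: -0.04 m / 0.8 = -0.05, -0.03 m / 0.8 = -0.0375, -2.7 degrees / 45 = -0.06.

```bash
echo '{"dx":[0, 0, 0, 0, 0, 0, 0, 0, 0, 0, 0, 0, 0, 0, 0], "dy":[0, 0, 0, 0, 0.05, 0.05, 0.05, 0.05, 0.05, 0.05, 0.05, 0.05, 0.05, 0.05, 0.05], "dz":[-0.0375, -0.05, -0.05, -0.0175, 0, 0, 0, 0, 0, 0, 0, 0, 0, 0, 0], "turn":[0, 0, 0, -0.06, 0, 0, 0, 0, 0, 0, 0, 0, 0, 0, 0]}' | python3 -m handwheel && echo '{"dx":[0, 0, 0, 0, 0, 0, 0.0313, 0.0313, 0, 0, 0], "dy":[0.05, 0.05, 0.05, 0.05, 0.05, 0.05, 0.0073, 0, 0, 0, 0], "dz":[0, 0, 0, 0, 0, 0, 0, 0, 0, 0, 0], "turn":[0, 0, 0, 0, 0, 0, 0, 0, 0, 0, 0]}' | python3 -m handwheel
python3 - <<'E'
from h import *
c=snap('side','d11');w=snap('wrist','w11')
b=lambda a:cv2.resize(a,(400,400),interpolation=cv2.INTER_CUBIC)
cv2.imwrite('pics/m11.png',np.hstack([b(c['color'][170:290,80:200]),b(w['color'][80:280,156:356])]))
W=np.load('pics/w4.npz')
f=lambda u,v,z:(at(W,(u+.5)*.64-.5,(v+.5)*.64-.5,z)*1000).round(1)[:2]
print(f(375,250,.152),f(556,250,.152))
E
```

```text
clock: 30.47
tcp_pos: [0.4365, -0.0952, 0.1901]
eef_rot: [-180.0, 0.0, 4.2]
wrist_force: [1.2, 0.2, 0.5]
width: -0.003
grip_force: 0.0
clock: 31.38
tcp_pos: [0.5043, -0.3344, 0.1899]
eef_rot: [-179.9, 0.1, 4.2]
wrist_force: [-0.0, 1.1, 0.3]
width: -0.001
grip_force: 0.0
[ 476.2 -307.7] [ 480.2 -363.1]
```

View pics/m11.png

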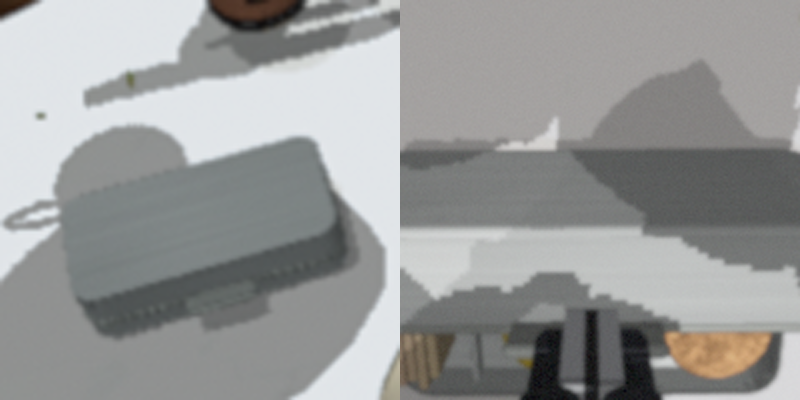

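The snack lid is fully shut (left panel). The fingers stand behind the tea lid's tab (right panel, tip at (590,320)).

To row units: 0.02 m / 0.8 = 0.025, 0.016 m / 0.8 = 0.02.

```bash
echo '{"dx":[0, 0, 0, 0, 0], "dy":[0, 0, 0, 0, 0], "dz":[0.025, 0.02, 0.015, 0, 0], "turn":[0, 0, 0, 0, 0]}' | python3 -m handwheel && echo '{"dx":[-0.0125, -0.0125, -0.0125, -0.0125, -0.0125, -0.0125, -0.0125, 0, 0, 0], "dy":[0, 0, 0, 0, 0, 0, 0, 0, 0, 0], "dz":[0, 0, 0.0013, 0.0013, 0.0025, 0.0031, 0.0038, 0.0025, 0, 0], "turn":[0, 0, 0, 0, 0, 0, 0, 0, 0, 0]}' | python3 -m handwheel && echo '{"dx":[0, 0.0125, 0.0375, 0.0288, 0, 0, 0], "dy":[0, 0, 0, 0, 0, 0, 0], "dz":[-0.0313, -0.025, 0, 0, 0.0313, 0.0325, 0], "turn":[0, 0, 0, 0, 0, 0, 0]}' | python3 -m handwheel && echo '{"dx":[-0.015, -0.0113, -0.01, -0.01, -0.01, -0.01, -0.0088, 0], "dy":[0, 0, 0, 0, 0, 0, 0, 0], "dz":[0, 0.0019, 0.0019, 0.0038, 0.0038, 0.0054, 0.0054, 0], "turn":[0, 0, 0, 0, 0, 0, 0, 0]}' | python3 -m handwheel
```

```text
clock: 31.9
tcp_pos: [0.5044, -0.3348, 0.1429]
eef_rot: [-180.0, 0.0, 4.2]
wrist_force: [-0.0, -0.1, 0.6]
width: -0.003
grip_force: 0.0
clock: 32.73
tcp_pos: [0.4349, -0.34, 0.1313]
eef_rot: [-180.0, 0.0, 4.2]
wrist_force: [-0.3, 0.4, 0.1]
width: 0.0
grip_force: 0.0
clock: 33.32
tcp_pos: [0.4968, -0.3336, 0.1207]
eef_rot: [-179.6, 0.3, 4.2]
wrist_force: [-0.8, -0.1, -0.3]
width: -0.004
grip_force: 0.0
clock: 33.98
tcp_pos: [0.4364, -0.3396, 0.1067]
eef_rot: [-179.9, 0.1, 4.1]
wrist_force: [0.9, -0.7, 0.4]
width: 0.002
grip_force: 0.0
```

To row units: 0.008 m / 0.8 = 0.01, 0.007 m / 0.8 = 0.0088.

```bash
echo '{"dx":[-0.0075, -0.0075, -0.0075, -0.0063, -0.0063, -0.005, 0, 0, 0], "dy":[0, 0, 0, 0, 0, 0, 0, 0, 0], "dz":[0.0063, 0.0063, 0.0075, 0.0088, 0.0088, 0.01, 0.0038, 0, 0], "turn":[0, 0, 0, 0, 0, 0, 0, 0, 0]}' | python3 -m handwheel
```

```text
clock: 34.73
tcp_pos: [0.4062, -0.3422, 0.0701]
eef_rot: [179.8, -0.1, 4.2]
wrist_force: [-7.9, 8.8, 42.7]
width: -0.003
grip_force: 21.2
```

Shut against its stop. I retract clear and check both tins.

To row units: -0.04 m / 0.8 = -0.05, -0.03 m / 0.8 = -0.0375.

```bash
echo '{"dx":[0, 0, 0, 0, -0.025, -0.05, -0.05, 0, 0, 0], "dy":[0, 0, 0, 0, 0, 0, 0, 0, 0, 0], "dz":[-0.0375, -0.05, -0.05, -0.05, -0.0375, 0, 0, 0, 0, 0], "turn":[0, 0, 0, 0, 0, 0, 0, 0, 0, 0]}' | python3 -m handwheel
python3 - <<'E'
from h import *
w=snap('wrist','w12');c=snap('side','d12')
b=lambda a:cv2.resize(a,(400,300),interpolation=cv2.INTER_CUBIC)
cv2.imwrite('pics/m12.png',np.hstack([b(w['color']),b(c['color'][110:302,60:316])]))
E
```

```text
clock: 35.57
tcp_pos: [0.3065, -0.3494, 0.2461]
eef_rot: [-180.0, -0.0, 4.1]
wrist_force: [-0.0, -1.0, -0.3]
width: -0.005
grip_force: 0.0
```

View pics/m12.png

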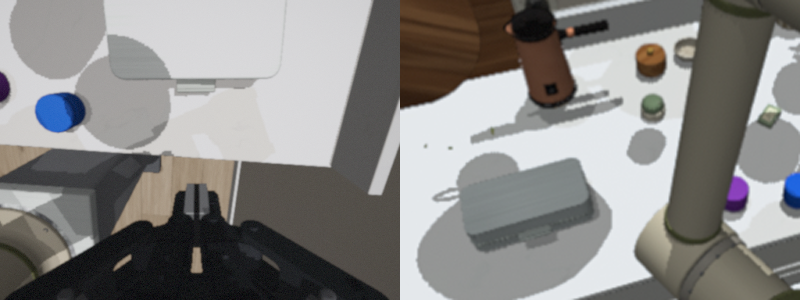

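Both lids are shut: the tea tin at (195,40) in the left panel and the snack tin at (528,200) in the right. The egg timer is in place at (652,105), and the robot is clear of everything.

```bash
python3 -c "
from cell import robot
print(robot.sign_off())"
```

```text
the job is handed in; nothing more can be done
None
```

Both kits are packed as asked, both lids are shut, and the job was handed in at about 36 s; the lime and egg timer were not touched.

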